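# Reset the easel's paper stop to the marked size

### The arm

A 6-joint arm with a two-finger parallel gripper is mounted at the origin on the work surface. World frame = base frame: x ahead of the robot, y to its left, z up, the work surface at z = 0. Lengths are in m, angles in degrees, forces in N, time in s.
With the tool pointing down it reaches from about 0.35 to 0.875 m from the base axis. Payload 4.2 kg.
Tool frame: the origin (TCP) lies midway between the tips of the shut fingers; the grasp point (between the pads) lies 19 mm behind it (r.pinch_z is the distance from the TCP to the grasp point, in m); z points along the fingers, y is the line along which they close (so a half turn about z gives the same grasp; the last joint's range is limited). The gripper opens to 87 mm and grips with 3 to 60 N. Pads are 19 mm wide; open, the fingers measure 117 mm over their backs; the gripper's body (75 mm by 190 mm) begins 51 mm behind the grasp point.
Start: joints at [89.416, 22.042, 0.453, 0, -68.411, -14.817], TCP at [0.166, 0.603, 0.223] pointing down, gripper open.
Joint ranges: [-179.83, 179.83], [-69.29, 118.12], [-61.27, 80.66], [-181.25, 117.63], [-171.15, -9.14], [-177.46, 177.46]. Speed limits (degrees/s): [159.86, 159.86, 180, 180, 180, 180].

### API

Orientations are given as a 3x3 rotation matrix whose columns are the frame's x, y, z axes.
In Python, from station import r, imaging, models gives the robot as it stands. The module is installed in compiled form; this text tells all that it offers.
- The arm moves only by the tool apply_moves, never from a script. Its argument "moves" is a list of rows, each a list of 2 entries, a list of its own where there are three numbers: the shift along the tool's x, y, z in m, then the turn about the tool's z in degrees. A call has 1 to 5 rows; each row shifts and turns the commanded pose from where the row before left it, along the tool's axes as they then stand; what a row does not reach is not made up. A row lasts 1/12 s, in which the tool goes at most 41.7 mm and 7.16 degrees, less where a joint would pass 70% of its speed; a pose out of reach is approached as far as the arm can. A call is refused whole if a number of a shift passes 0.0417 or a number of a turn 7.16, either way. A call with a gripper value outside its range is refused whole. "hand" is the finger opening in m, from 0 to 0.087, set as the call begins (left out, the last holds). The fingers move at their own pace and stop on an object; the grip force is fixed at half the most. Time passes only in rows, so rows that do not move let the fingers close. It gives the time, the measured TCP pose, the force, the opening and the grip force at its end, in the units of the state.
- r.sense(): the state, without advancing time (a new reading comes with each control period).
- imaging.capture(name): name is "side" or "top" or "wrist"; returns a dict with "frame" (420x560x3 uint8, blue, green, red), "intrinsics" (3x3 intrinsics, pixels), "dist" ([k1, k2, p1, p2, k3] as OpenCV has them; the pictures are not rectified), "eye" and "orientation" of the camera in the world. Camera axes: x right, y down, z forward; pixel columns grow to the right and rows downward; lengths in m; the calibration is good to about 2 mm. A picture is of the moment at which its call begins. There is no depth.
- r.finish_job(): hands the job in; it is judged then, once.
Trained networks look in a picture, given as the dict that the camera call returned (one of the last four; its "shot" number tells which), for a name from the list of things; names that differ only in an ending like _2 or _b are one class to them, and where a whole thing is asked for, a point or a joint stands for the part that bears it (a point fixed in the world has none). Each returns a list of dicts, best first, with "confidence" (0 to 1); they miss things now and then, are a little off and sometimes report something else, mostly with a low value. They report only what shows in the picture. A call takes as long as a camera call.
- models.cut_out(picture, target): "region" (420x560 bool, what is visible of it) and "extent" ([left, top, width, height] as shares, 0 to 1, of the picture: columns of its width, rows of its height, round what is visible of it).
- models.place_of(picture, target): "at" ([column, row] as shares, 0 to 1, of the picture: columns of its width, rows of its height: a listed point, or the origin of a listed thing).
The state is a dict: "time_s": time; "joints": joint angles; "joint_velocities": joint speeds; "effort": joint torques, N m; "tcp_pos": TCP position; "ee_rot": TCP orientation; "wrist_force": force on the tool from outside, world axes, zero at the start; "moment": the same for the moment, N m; "gripper_width": opening from 0.0 (shut) to 1.0 (fully open); "gripper_force": force on a finger pad.
Only numpy, scipy, OpenCV 4.12 (cv2) and the standard library are available. Lean on these libraries where they do the work, as an engineer would, in place of code of your own. Each camera call takes 0.05 s, during which the arm holds its last target. There are 200 camera calls.

### The job

The enlarging easel's sliding paper stop is parked. Pull its spring index plunger up, slide the stop along the rail to the pocket at the arrow-shaped marker, and let the plunger go so that its pin drops fully home there. Move it gently: never force the pin sideways against the bar, find the pocket by feel; leave the other things on the bench where they are, and let go of the stop at the end.

Things in the scene. Friction and masses are not known exactly. Their poses are not given: they have to be found in the camera images.
- easel: The enlarging easel: a white board 325 x 360 x 18 mm, fixed on the bench. Origin: on its underside, 150 mm from its near edge, midway along y; z up, y along its rail, which lies at x = +95 mm. Nominal places along y: parking slot -100 mm; pockets -20, +30, +80 mm; the true ones are off by up to 12 mm (see rail).
- rail (a point): Middle of the rail, at the top of the steel index bar, 38 mm above the bench. The bar (22 mm wide) has a 40 mm long parking slot and three pockets 11 mm long. It was shifted by hand for the paper border and clamped: slot and pockets together lie up to 12 mm either way along y from nominal, an unmeasured amount: feel for it. It stays put during the job.
- stop: The paper stop: grey carriage, 60 mm along the rail, 56 mm across, top 59 mm above the bench, with a steel blade over the board. 0.3-0.65 kg, 2 N friction; slides along the easel's y only, about -120 to +115 mm. Origin: on the pin's axis at bench height; axes as the easel's. It carries the plunger, whose pin (8 mm thick, round nose) starts in the parking slot.
- plunger (a joint): Height of the plunger above fully home, in m: 0 = pin fully home in slot or pocket, about 0.0085 = pin's nose resting on top of the bar (pin and bar slide at friction 0.15), 0.016 = fully pulled (end stop). A spring drives it down with 5 N at 0, 7.3 N at 0.009, 9 N at 0.016. The pin must not be pressed on the bar with more than 25 N.
- knob_top (a point): Centre of the top of the plunger's knob, a plain upright black cylinder 26 mm across and 30 mm high on the pin's axis. With the plunger home its top is 98 mm above the bench, its underside 68 mm (9 mm above the carriage); it rises with the plunger. Free all round: pinch it from above.
- arrow: Arrow-shaped steel marker, about 36 x 30 mm in plan, 10 mm high, fixed on the board along the rail's far side, point towards the rail, beside one of the three pockets; round studs stand beside the other two. Origin: on its stem's centre line, 18 mm above the bench, at that pocket's nominal y; axes as the easel's. The pocket to use is the one within 12 mm of it along y.
- jug: Pale plastic measuring jug, rim 104 mm across, 160 mm high, on the bench. A bystander: leave it alone. Origin: its underside's centre.
- bottle: Brown bottle, 72 mm across, 210 mm high, on the bench. A bystander: leave it alone. Origin: its underside's centre.
- film_can: Black film can, 32 mm across, 50 mm high, on the easel's board. A bystander: leave it alone. Origin: its underside's centre.
- syringe: Dosing syringe lying on the bench beyond the easel, about 140 mm long, 32 mm high. A bystander: leave it alone. Origin: its underside's centre.
- loupe: Metal focusing loupe, 52 mm across, 58 mm high, on the bench beyond the easel. A bystander: leave it alone. Origin: its underside's centre.
- tongs: Blue print paddle, 200 mm long, lying on the bench. A bystander: leave it alone. Origin: its underside's centre.

How it is judged (in metres and radians):
On the way, in this order (a step that is already met when the one before it is completed fails the run):
1. the plunger is pulled so that its pin is clear of the parking slot (value of joint plunger above 0.009 m), for 0.1 s.
2. the pin is fully home in the pocket at the arrow (y of stop in the frame of arrow between -0.02 and 0.02 m and value of joint plunger below 0.002 m), for 0.3 s.
At the end, for the whole second after the job is handed in: The stop stands at the arrow (its pin axis within 20 mm of the arrow along the rail, which only the arrow's own pocket allows), the plunger is home to within 2 mm, and the stop is at rest (all of step 2 and linear speed of stop below 0.005 m/s); the robot touches nothing.
It fails at once if the pin is forced against the index bar with more than 25 N (contact force between stop and easel above 25 N).
It fails at once if a bystander (jug, bottle, film can, syringe, loupe or tongs) is moved by more than 25 mm (distance of any of jug, bottle, film_can, syringe, loupe, tongs from where it was at the start of the episode above 0.025 m).
It also fails if it takes over 48 s, if anything falls off the work surface, if the arm or the gripper's body presses on something with over 40 N, if the wrist force passes 120 N, or if a joint passes its speed limit or range.

## Working session

There is one attempt and no reset: what is moved stays moved. The work goes in short steps, Python scripts to look and compute and a tool call to move; the robot and the scene stay as the last step left them, time stands still between calls to the robot, and variables do not carry over. Pictures are saved under pics/ and viewed, at most 10 in all, crops included, and the job is handed in when it is done.

Besides the shell and the picture viewer there is one more tool, called after "Emit:" by a JSON object that holds its "api" and its "payload", one argument or row to a line. apply_moves: Moves the arm, as the interface text tells. Its arguments: {"type":"object","properties":{"moves":{"type":"array"},"hand":{"type":"number"}},"required":["moves"]}

```bash
mkdir -p pics
cat > h.py <<'E'
import numpy as np, cv2
from station import r, imaging, models
def ray(p,at):
    uv=np.array([[[at[0]*560,at[1]*420]]],float)
    n=cv2.undistortPoints(uv,np.array(p["intrinsics"],float),np.array(p["dist"],float))[0,0]
    d=np.array(p["orientation"])@np.array([n[0],n[1],1.]); return np.array(p["eye"]),d/np.linalg.norm(d)
def atz(p,at,z):
    e,d=ray(p,at); return e+d*(z-e[2])/d[2]
E
python3 - <<'E'
from h import *
s=r.sense(); print(s["time_s"],s["tcp_pos"],np.round(s["ee_rot"],3).tolist(),s["wrist_force"],r.pinch_z)
Z=dict(easel=0,rail=.038,stop=0,knob_top=.098,arrow=.018,jug=0,bottle=0,film_can=.018,syringe=0,loupe=0,tongs=0)
im=[]
for c in("top","side"):
    p=imaging.capture(c); im.append(p["frame"]); print(c,np.round(p["eye"],3))
    for n,z in Z.items():
        for d in models.place_of(p,n)[:2]: print(n,round(d["confidence"],2),np.round(np.array(d["at"])*[560,420],1),np.round(atz(p,d["at"],z),4))
for c,f in zip("ts",im): cv2.imwrite(f"pics/{c}0.png",f)
E
```

```text
0.0 [0.16581129 0.60197618 0.2214444 ] [[0.964, -0.266, -0.0], [-0.266, -0.964, -0.002], [0.0, 0.002, -1.0]] [0.47609534 0.17211228 0.01794714] 0.0187
top [0.386 0.013 1.497]
easel 0.94 [266.5 243.3] [0.4909 0.0515 0.    ]
rail 0.57 [268.2 207.3] [0.5861 0.0443 0.038 ]
stop 0.77 [303.3 210.6] [ 0.5802 -0.0525  0.    ]
knob_top 0.65 [308.8 202.8] [ 0.5876 -0.0631  0.098 ]
arrow 0.52 [239.5 188.1] [0.644  0.1232 0.018 ]
jug 0.93 [139.3 175.4] [0.6894 0.4073 0.    ]
bottle 0.86 [429.5 194.9] [ 0.6178 -0.4083  0.    ]
film_can 0.45 [322.5 246.4] [ 0.4781 -0.1018  0.018 ]
syringe 0.74 [226.5 147.8] [0.7636 0.1603 0.    ]
loupe 0.83 [362.3 146.3] [ 0.7606 -0.2243  0.    ]
side [ 0.491 -0.831  0.653]
rail 0.6 [293.  208.4] [0.5992 0.0544 0.038 ]
stop 0.82 [291.5 249. ] [ 0.5862 -0.0488  0.    ]
stop 0.31 [305.3 194.5] [0.6448 0.171  0.    ]
knob_top 0.78 [294.1 211.2] [ 0.5899 -0.0425  0.098 ]
knob_top 0.31 [249.1 223. ] [ 0.4941 -0.0783  0.098 ]
arrow 0.39 [307.7 197.1] [0.6451 0.1309 0.018 ]
jug 0.58 [312.6 154.8] [0.6942 0.3886 0.    ]
bottle 0.86 [341.9 399.3] [ 0.628  -0.4185  0.    ]
film_can 0.88 [242.3 262.6] [ 0.4771 -0.1072  0.018 ]
syringe 0.75 [350.2 192.7] [0.7646 0.1722 0.    ]
loupe 0.63 [294.9 215. ] [0.6076 0.0804 0.    ]
tongs 0.82 [195.3 370.8] [ 0.3966 -0.3491  0.    ]
```

View pics/t0.png

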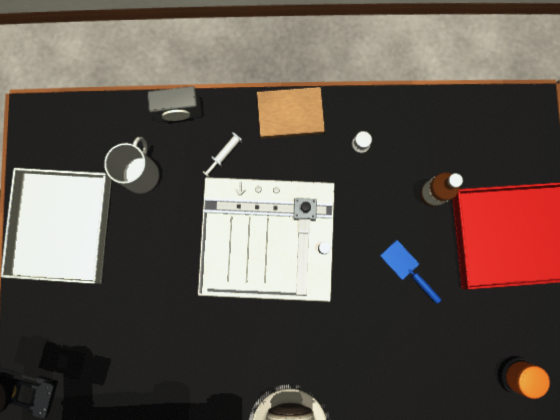

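View pics/s0.png

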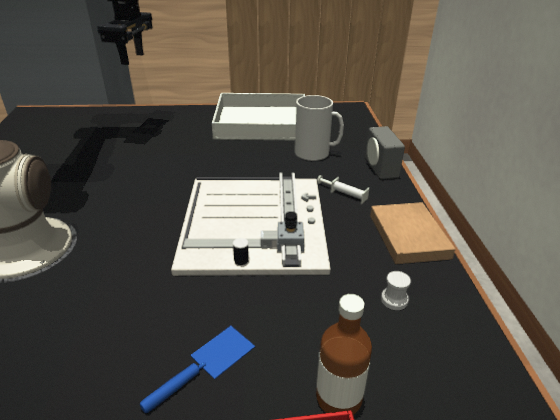

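The top view shows the stop's knob near (306,207), the arrow near (240,188) beside the leftmost (+80) pocket, with pocket holes near (238,206), (257,207) and (276,208). The side view agrees: the stop is at the near end with the knob near (291,220). I'll refine the knob and the easel's yaw.

Run:
```python
from h import *
t=cv2.imread("pics/t0.png"); s=cv2.imread("pics/s0.png")
a=cv2.resize(t[172:304,194:342],None,fx=4,fy=4,interpolation=cv2.INTER_CUBIC)
b=cv2.resize(s[190:270,250:340],None,fx=6,fy=6,interpolation=cv2.INTER_CUBIC)
cv2.imwrite("pics/tc.png",a)
cv2.imwrite("pics/sc.png",b)
p=imaging.capture("top")
for n in("easel","stop"):
    m=models.cut_out(p,n)[0]; c,_=cv2.findContours(m["region"].astype(np.uint8),0,2); c=max(c,key=cv2.contourArea)
    print(n,m["confidence"],cv2.minAreaRect(c),[round(v*w,1) for v,w in zip(m["extent"],(560,420,560,420))])
def P(u,v,z): return np.round(atz(p,(u/560,v/420),z),4)
print(P(205,179,.018),P(334,183,.018),P(199,295,.018),P(330,300,.018),P(306,207,.098),P(240,188,.028))
g=t[:,:,1]; 
sub=g[198:216,296:316]; ys,xs=np.where(sub<45); print("dark",xs.mean()+296,ys.mean()+198,len(xs),P(xs.mean()+296,ys.mean()+198,.098))
```

```text
easel 0.63 ((266.0792541503906, 239.17735290527344), (132.91790771484375, 117.71488189697266), 2.4895529747009277) [199.0, 176.8, 137.5, 127.0]
stop 0.81 ((304.5, 246.0), (94.0, 21.0), 90.0) [297.5, 199.2, 15.1, 95.1]
[0.6716 0.2189 0.018 ] [ 0.6533 -0.1388  0.018 ] [0.3528 0.2363 0.018 ] [ 0.3327 -0.1181  0.018 ] [ 0.5767 -0.0555  0.098 ] [0.6425 0.1211 0.028 ]
dark 303.75 209.625 8 [ 0.5699 -0.0495  0.098 ]
```

View pics/tc.png

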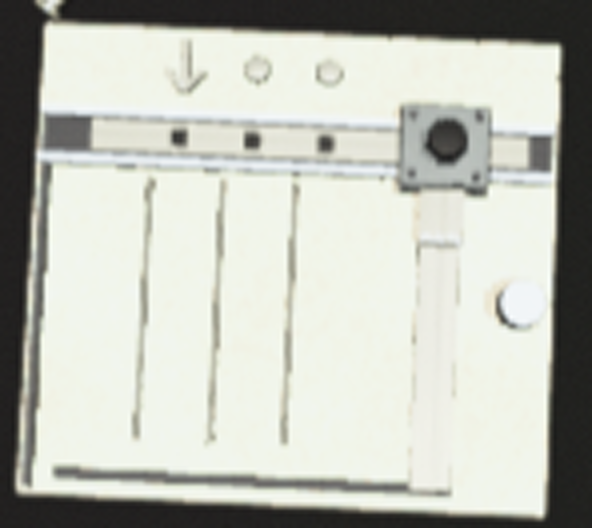

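View pics/sc.png

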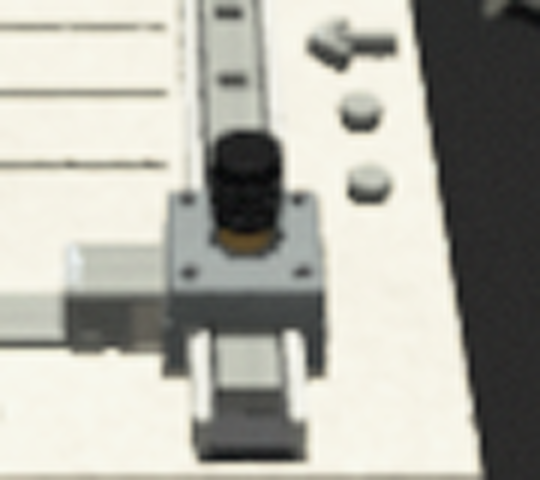

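Run:
```python
from h import *
p=imaging.capture("top"); q=imaging.capture("side")
P=lambda k,u,v,z: atz(k,(u/560,v/420),z)
T=lambda u,v,z:P(p,u/4+194-.4,v/4+172-.4,z)
S=lambda u,v,z:P(q,u/6+250-.4,v/6+190-.4,z)
print("knob",T(446,138,.098),S(247,143,.098))
for c in((180,137),(252,141),(326,144)): print("pk",T(*c,.038))
print("pkS",S(228,12,.038),S(231,80,.038))
print("arrow",T(187,66,.028),S(352,43,.028))
L=T(45,23,.018);R=T(561,45,.018);l=T(17,493,.018);n=T(546,515,.018)
for a,b in((L,R),(l,n)): d=a-b; print("yaw",np.degrees(np.arctan2(-d[0],d[1])),np.linalg.norm(d))
for a,b in((L,l),(R,n)): d=a-b; print("yaw",np.degrees(np.arctan2(d[1],d[0])),np.linalg.norm(d))
for c in((113,161),(530,550)):pass
d=T(180,137,.038)-T(326,144,.038); print("yaw",np.degrees(np.arctan2(-d[0],d[1])),np.linalg.norm(d))
print("corners",L,R,l,n, "stopnet/arrow mean")
```

```text
knob [ 0.5791319  -0.05325976  0.098     ] [ 0.58202381 -0.05012117  0.098     ]
pk [0.59165415 0.12470194 0.038     ]
pk [0.58794492 0.07577385 0.038     ]
pk [0.58490131 0.02552689 0.038     ]
pkS [0.5933445  0.12865629 0.038     ] [0.58982194 0.0782041  0.038     ]
arrow [0.64224468 0.12017108 0.028     ] [0.64424948 0.11721754 0.028     ]
yaw -3.6140044846906543 0.35838071443304864
yaw -3.4385851511647267 0.3583693797546742
yaw -3.5552771149982614 0.32365483530672107
yaw -3.557389073286087 0.3225576246780912
yaw -3.895264195616262 0.09940467864634747
corners [0.67627118 0.21930415 0.018     ] [ 0.65368085 -0.13836387  0.018     ] [0.35323924 0.23937446 0.018     ] [ 0.33174475 -0.11834973  0.018     ] stopnet/arrow mean
```

The knob is at about (0.5805, -0.052) and the rail's yaw is -3.55°. The target pocket is at about (0.592, 0.1265), so the slide is about 0.178 m along +y. I'll approach now.

Emit:
{"api": "apply_moves", "payload": {
  "moves": [
    [[0, 0, 0], -5.94],
    [[0, 0, 0], -5.94],
    [[0.0237, 0.0327, 0], 0],
    [[0.0237, 0.0327, 0], 0],
    [[0.0237, 0.0327, 0], 0]
  ],
  "hand": 0.087
}}

```text
time_s: 1.87
tcp_pos: [0.2311, 0.4992, 0.2221]
ee_rot: [[0.998, -0.06, 0.0], [-0.06, -0.998, -0.001], [0.0, 0.001, -1.0]]
wrist_force: [0.3, 0.3, 0.5]
gripper_width: 1.001
gripper_force: 0.0
```

Emit:
{"api": "apply_moves", "payload": {
  "moves": [
    [[0.0237, 0.0327, 0], 0],
    [[0.0237, 0.0327, 0], 0],
    [[0.0237, 0.0327, 0], 0],
    [[0.0237, 0.0327, 0], 0],
    [[0.0237, 0.0327, 0], 0]
  ]
}}

```text
time_s: 2.28
tcp_pos: [0.3397, 0.328, 0.2229]
ee_rot: [[0.998, -0.061, 0.001], [-0.061, -0.998, 0.001], [0.0, -0.001, -1.0]]
wrist_force: [1.5, 0.0, -0.9]
gripper_width: 1.0
gripper_force: 0.0
```

Emit:
{"api": "apply_moves", "payload": {
  "moves": [
    [[0.0237, 0.0327, 0], 0],
    [[0.0237, 0.0327, 0], 0],
    [[0.0237, 0.0327, 0], 0],
    [[0.0237, 0.0327, 0], 0],
    [[0.0237, 0.0327, 0], 0]
  ]
}}

```text
time_s: 2.7
tcp_pos: [0.4481, 0.1575, 0.2231]
ee_rot: [[0.998, -0.061, 0.001], [-0.061, -0.998, 0.001], [0.001, -0.001, -1.0]]
wrist_force: [1.0, 1.3, -0.2]
gripper_width: 1.001
gripper_force: 0.0
```

Emit:
{"api": "apply_moves", "payload": {
  "moves": [
    [[0.0237, 0.0327, 0], 0],
    [[0.0237, 0.0327, 0], 0],
    [[0.0237, 0.0327, 0], 0],
    [[0.0237, 0.0327, 0], 0],
    [[0.0, 0.0, 0], 0]
  ]
}}

```text
time_s: 3.12
tcp_pos: [0.5366, 0.018, 0.2222]
ee_rot: [[0.998, -0.068, 0.001], [-0.068, -0.998, -0.001], [0.001, 0.001, -1.0]]
wrist_force: [1.0, 1.4, 0.0]
gripper_width: 0.998
gripper_force: 0.0
```

Run:
```python
from h import *
p=imaging.capture("wrist"); s=r.sense(); print(s["tcp_pos"],p["eye"])
cv2.imwrite("pics/w0.png",p["frame"])
for n,z in dict(knob_top=.098,arrow=.018,stop=0).items():
    for d in models.place_of(p,n)[:2]: print(n,round(d["confidence"],2),np.round(np.array(d["at"])*[560,420],1),np.round(atz(p,d["at"],z),4))
```

```text
[0.53516163 0.02000091 0.22203906] [0.61354862 0.01336312 0.38401606]
knob_top 0.93 [363.5 149. ] [ 0.5813 -0.0555  0.098 ]
arrow 0.86 [171.9  91.4] [0.6447 0.1207 0.018 ]
arrow 0.64 [255.2 222.2] [0.4986 0.0476 0.018 ]
stop 0.89 [340.5 139.9] [ 0.5819 -0.0535  0.    ]
```

View pics/w0.png

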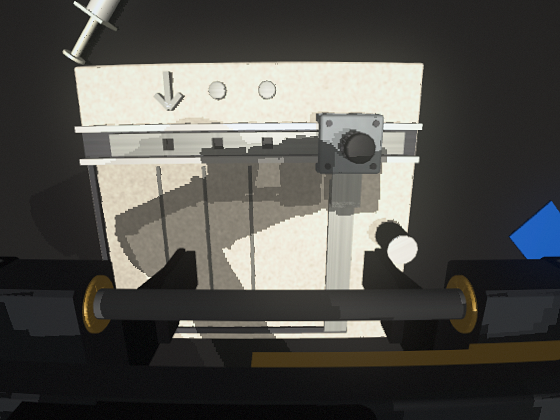

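The wrist view shows the knob at about (362,147), the arrow at (170,90) and its pocket at (168,144). Next I'll move over the knob and descend partway.

Emit:
{"api": "apply_moves", "payload": {
  "moves": [
    [[0.0168, 0.0233, 0.015], 0],
    [[0.0168, 0.0233, 0.015], 0],
    [[0.0169, 0.0233, 0.015], 0],
    [[0, 0, 0.015], 0],
    [[0, 0, 0], 0]
  ]
}}

```text
time_s: 3.73
tcp_pos: [0.578, -0.0494, 0.1592]
ee_rot: [[0.998, -0.062, -0.007], [-0.062, -0.998, -0.0], [-0.007, 0.0, -1.0]]
wrist_force: [0.1, 0.4, -0.9]
gripper_width: 1.0
gripper_force: 0.0
```

Run:
```python
from h import *
P=None
p=imaging.capture("wrist"); s=r.sense(); print(s["time_s"],s["tcp_pos"],np.round(s["ee_rot"],4).tolist())
cv2.imwrite("pics/w1.png",p["frame"])
for n,z in dict(knob_top=.098,arrow=.018,stop=0).items():
    for d in models.place_of(p,n)[:2]: print(n,round(d["confidence"],2),np.round(np.array(d["at"])*[560,420],1),np.round(atz(p,d["at"],z),4))
```

```text
3.7833 [ 0.5787188  -0.04895597  0.16113162] [[0.9982, -0.0601, -0.004], [-0.0601, -0.9982, -0.0003], [-0.004, 0.0006, -1.0]]
knob_top 0.86 [287.  224.4] [ 0.5814 -0.0548  0.098 ]
arrow 0.71 [ 83.  137.3] [0.647 0.121 0.018]
stop 0.59 [284.2 193.1] [ 0.5804 -0.0543  0.    ]
```

View pics/w1.png

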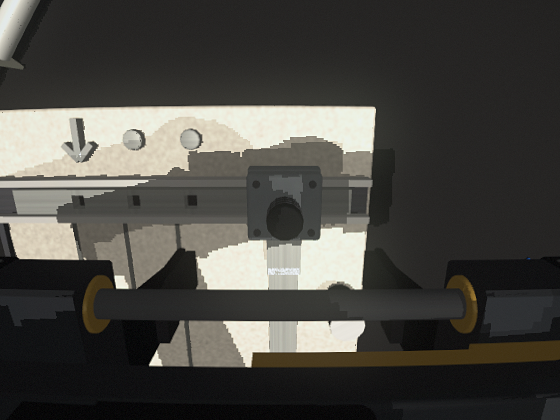

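Emit:
{"api": "apply_moves", "payload": {
  "moves": [
    [[0.0025, 0.005, 0.025], 0],
    [[0, 0, 0.025], 0],
    [[0, 0, 0.025], 0],
    [[0, 0, 0.019], 0],
    [[0, 0, 0], 0]
  ]
}}

```text
time_s: 4.35
tcp_pos: [0.5798, -0.0542, 0.066]
ee_rot: [[0.998, -0.061, -0.006], [-0.061, -0.998, -0.0], [-0.006, 0.001, -1.0]]
wrist_force: [-0.1, 0.4, -0.3]
gripper_width: 0.998
gripper_force: 0.0
```

Run:
```python
from h import *
p=imaging.capture("wrist"); s=r.sense(); print(s["tcp_pos"],s["wrist_force"])
cv2.imwrite("pics/w2.png",p["frame"])
for n,z in dict(knob_top=.098,stop=0).items():
    for d in models.place_of(p,n)[:2]: print(n,round(d["confidence"],2),np.round(np.array(d["at"])*[560,420],1),np.round(atz(p,d["at"],z),4))
for u,v in((78,201),(285,219)): pass
```

```text
[ 0.5814372  -0.0543113   0.06816245] [0.85785548 0.67244327 0.50442792]
knob_top 0.97 [279.4 295.4] [ 0.5827 -0.0541  0.098 ]
stop 0.78 [277.4 226.5] [ 0.5805 -0.0528  0.    ]
```

View pics/w2.png

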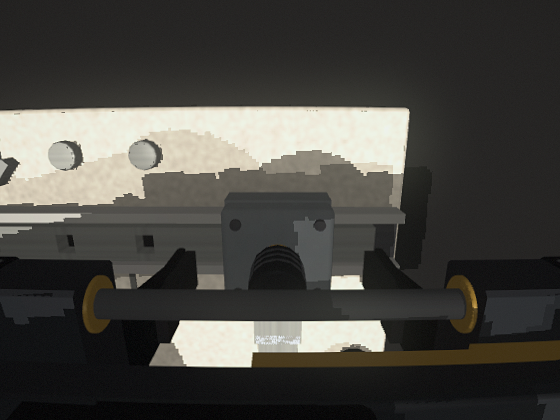

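The knob at (278,270) is centred between the fingers. I'll close on it.

Emit:
{"api": "apply_moves", "payload": {
  "moves": [
    [[0, 0, 0], 0],
    [[0, 0, 0], 0],
    [[0, 0, 0], 0],
    [[0, 0, 0], 0]
  ],
  "hand": 0.032
}}

```text
time_s: 4.83
tcp_pos: [0.5827, -0.055, 0.0695]
ee_rot: [[0.998, -0.061, 0.002], [-0.061, -0.998, 0.0], [0.002, -0.0, -1.0]]
wrist_force: [0.0, 0.2, 0.5]
gripper_width: 0.786
gripper_force: 0.0
```

Emit:
{"api": "apply_moves", "payload": {
  "moves": [
    [[0, 0, 0], 0],
    [[0, 0, 0], 0],
    [[0, 0, 0], 0],
    [[0, 0, 0], 0]
  ],
  "hand": 0.02
}}

```text
time_s: 5.17
tcp_pos: [0.5822, -0.0551, 0.0685]
ee_rot: [[0.998, -0.062, -0.0], [-0.062, -0.998, -0.0], [-0.0, 0.0, -1.0]]
wrist_force: [-0.4, -0.4, -0.4]
gripper_width: 0.474
gripper_force: 0.0
```

Emit:
{"api": "apply_moves", "payload": {
  "moves": [
    [[0, 0, 0], 0],
    [[0, 0, 0], 0],
    [[0, 0, 0], 0],
    [[0, 0, 0], 0],
    [[0, 0, 0], 0]
  ]
}}

```text
time_s: 5.58
tcp_pos: [0.5822, -0.0549, 0.0685]
ee_rot: [[0.998, -0.061, -0.0], [-0.061, -0.998, 0.0], [-0.0, -0.0, -1.0]]
wrist_force: [-0.7, 1.3, 0.0]
gripper_width: 0.292
gripper_force: 30.0
```

Emit:
{"api": "apply_moves", "payload": {
  "moves": [
    [[0, 0, -0.002], 0],
    [[0, 0, -0.002], 0],
    [[0, 0, -0.002], 0],
    [[0, 0, 0], 0]
  ]
}}

```text
time_s: 5.92
tcp_pos: [0.5822, -0.0549, 0.0742]
ee_rot: [[0.998, -0.062, -0.0], [-0.062, -0.998, 0.0], [-0.0, -0.0, -1.0]]
wrist_force: [1.8, 2.0, -7.3]
gripper_width: 0.288
gripper_force: 30.0
```

Emit:
{"api": "apply_moves", "payload": {
  "moves": [
    [[0, 0, -0.002], 0],
    [[0, 0, -0.002], 0],
    [[0, 0, -0.0025], 0],
    [[0, 0, 0], 0],
    [[0, 0, 0], 0]
  ]
}}

```text
time_s: 6.33
tcp_pos: [0.5822, -0.0549, 0.081]
ee_rot: [[0.998, -0.062, 0.0], [-0.062, -0.998, 0.0], [-0.0, -0.0, -1.0]]
wrist_force: [2.4, 2.2, -9.4]
gripper_width: 0.287
gripper_force: 30.0
```

Emit:
{"api": "apply_moves", "payload": {
  "moves": [
    [[0, -0.003, 0], 0],
    [[0, -0.006, 0], 0],
    [[0, -0.008, 0], 0],
    [[0, -0.008, 0], 0],
    [[0, -0.005, 0], 0]
  ]
}}

```text
time_s: 6.75
tcp_pos: [0.5841, -0.0243, 0.081]
ee_rot: [[0.998, -0.061, -0.0], [-0.061, -0.998, -0.0], [-0.0, 0.0, -1.0]]
wrist_force: [2.5, -2.6, -9.3]
gripper_width: 0.291
gripper_force: 30.0
```

Run:
```python
from h import *
p=imaging.capture("wrist"); s=r.sense(); print(s["tcp_pos"],s["wrist_force"],s["gripper_width"])
q=imaging.capture("top")
for d in models.place_of(q,"knob_top"): print(d["confidence"],np.round(atz(q,d["at"],.1105),4))
t=cv2.resize(p["frame"][170:300],None,fx=1.4,fy=1.4)
cv2.imwrite("pics/w3.png",p["frame"])
P=lambda u,v,z: np.round(atz(p,(u/560,v/420),z),4)
g=cv2.cvtColor(p["frame"],cv2.COLOR_BGR2GRAY)
n,_,st,ce=cv2.connectedComponentsWithStats((g[215:265]<50).astype(np.uint8))
for i in range(1,n):
    if 30<st[i,4]<600: print(st[i],np.round(ce[i]+[0,215],1),P(ce[i][0],ce[i][1]+215,.038))
```

```text
[ 0.58414949 -0.0234913   0.08094918] [ 2.00415413  0.25408701 -8.15461046] 0.28889927925830217
0.19 [0.5794 0.0473 0.1105]
[236   0  11  12  95] [240.6 220.6] [ 0.5982 -0.0006  0.038 ]
[314   1  11  11  91] [318.6 220.6] [ 0.5951 -0.0496  0.038 ]
[53 16  6 11 47] [ 55.6 236.1] [0.595  0.1223 0.038 ]
[123  16  10  11  95] [127.2 236. ] [0.5923 0.0738 0.038 ]
[195  16  14  12 153] [201.6 236.6] [0.589  0.0254 0.038 ]
[331  17  22  11 230] [341.1 237. ] [ 0.5832 -0.0638  0.038 ]
[  0  41  22   9 163] [  9.6 260.6] [0.5793 0.1604 0.038 ]
[115  45 104   5 429] [165.2 262.4] [0.5725 0.0518 0.038 ]
```

View pics/w3.png

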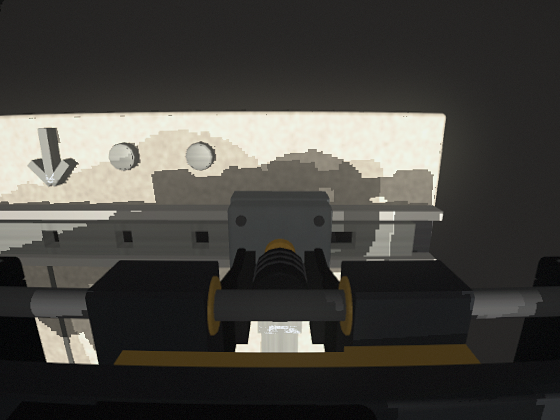

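The stop is sliding freely with the pin clear. The pockets show at (55,236), (127,236) and (201,236), and the target is at y of about 0.123–0.127. Continuing, I'll stop short of it.

Emit:
{"api": "apply_moves", "payload": {
  "moves": [
    [[0, -0.006, 0], 0],
    [[0, -0.009, 0], 0],
    [[0, -0.01, 0], 0],
    [[0, -0.01, 0], 0],
    [[0, -0.01, 0], 0]
  ]
}}

```text
time_s: 7.32
tcp_pos: [0.5869, 0.0206, 0.0811]
ee_rot: [[0.998, -0.061, -0.0], [-0.061, -0.998, -0.0], [0.0, 0.0, -1.0]]
wrist_force: [3.3, -2.7, -8.6]
gripper_width: 0.29
gripper_force: 30.0
```

Emit:
{"api": "apply_moves", "payload": {
  "moves": [
    [[0, -0.01, 0], 0],
    [[0, -0.01, 0], 0],
    [[0, -0.01, 0], 0],
    [[0, -0.01, 0], 0],
    [[0, -0.01, 0], 0]
  ]
}}

```text
time_s: 7.73
tcp_pos: [0.59, 0.0707, 0.0811]
ee_rot: [[0.998, -0.061, 0.0], [-0.061, -0.998, -0.0], [0.0, 0.0, -1.0]]
wrist_force: [3.6, -1.5, -9.5]
gripper_width: 0.289
gripper_force: 30.0
```

Emit:
{"api": "apply_moves", "payload": {
  "moves": [
    [[0, -0.01, 0], 0],
    [[0, -0.01, 0], 0],
    [[0, -0.01, 0], 0],
    [[0, -0.005, 0], 0],
    [[0, 0, 0], 0]
  ]
}}

```text
time_s: 8.15
tcp_pos: [0.5923, 0.1066, 0.081]
ee_rot: [[0.998, -0.06, 0.001], [-0.06, -0.998, 0.001], [0.001, -0.001, -1.0]]
wrist_force: [3.7, 2.0, -8.6]
gripper_width: 0.295
gripper_force: 30.0
```

Run:
```python
from h import *
p=imaging.capture("wrist"); s=r.sense(); print(s["time_s"],s["tcp_pos"],s["wrist_force"],s["gripper_width"])
cv2.imwrite("pics/w4.png",p["frame"])
P=lambda u,v,z: np.round(atz(p,(u/560,v/420),z),4)
g=cv2.cvtColor(p["frame"],cv2.COLOR_BGR2GRAY)
n,_,st,ce=cv2.connectedComponentsWithStats((g[215:265]<50).astype(np.uint8))
for i in range(1,n):
    if 30<st[i,4]<600: print(st[i],np.round(ce[i]+[0,215],1),P(ce[i][0],ce[i][1]+215,.038))
```

```text
8.2 [0.59234399 0.1061841  0.08104655] [ 3.06791048  1.36543766 -8.76093236] 0.29098434168640686
[236   0  11  12  93] [240.5 220.6] [0.6065 0.1305 0.038 ]
[313   1  11  11  93] [318.4 220.7] [0.6034 0.0815 0.038 ]
[125   5  32  32 362] [144.9 242.6] [0.5953 0.194  0.038 ]
[395  17  11  11 111] [400.1 237. ] [0.5892 0.029  0.038 ]
[539  42  21   8 159] [549.5 260.6] [ 0.5649 -0.0765  0.038 ]
[115  45 104   5 428] [165.3 262.4] [0.5807 0.1828 0.038 ]
[341  46 103   4 404] [391.5 262.5] [0.5716 0.034  0.038 ]
```

View pics/w4.png

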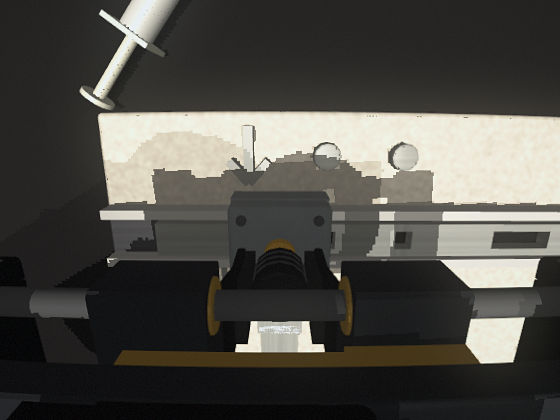

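The stop is just short of the arrow: the carriage is at x=279 px and the arrow's stem at 249 px. I'll lower the pin almost onto the bar, then open the fingers slightly so the spring alone presses it.

Emit:
{"api": "apply_moves", "payload": {
  "moves": [
    [[0, 0, 0.0015], 0],
    [[0, 0, 0.001], 0],
    [[0, 0, 0.001], 0],
    [[0, 0, 0], 0],
    [[0, 0, 0], 0]
  ]
}}

```text
time_s: 8.62
tcp_pos: [0.5922, 0.1045, 0.0776]
ee_rot: [[0.998, -0.062, 0.0], [-0.062, -0.998, 0.0], [0.0, -0.0, -1.0]]
wrist_force: [3.4, 1.4, -8.0]
gripper_width: 0.29
gripper_force: 30.0
```

Emit:
{"api": "apply_moves", "payload": {
  "moves": [
    [[0, 0, 0], 0],
    [[0, 0, 0], 0],
    [[0, 0, 0], 0]
  ],
  "hand": 0.03
}}

```text
time_s: 8.87
tcp_pos: [0.592, 0.1042, 0.0788]
ee_rot: [[0.998, -0.061, 0.0], [-0.061, -0.998, -0.001], [0.0, 0.001, -1.0]]
wrist_force: [-0.8, 0.1, -0.3]
gripper_width: 0.341
gripper_force: 0.0
```

Emit:
{"api": "apply_moves", "payload": {
  "moves": [
    [[0, -0.002, 0], 0],
    [[0, -0.002, 0], 0],
    [[0, -0.002, 0], 0],
    [[0, -0.002, 0], 0],
    [[0, -0.002, 0], 0]
  ]
}}

```text
time_s: 9.28
tcp_pos: [0.5926, 0.1133, 0.0783]
ee_rot: [[0.998, -0.061, -0.001], [-0.061, -0.998, -0.002], [-0.001, 0.002, -1.0]]
wrist_force: [0.5, -5.6, 2.1]
gripper_width: 0.346
gripper_force: 2.6
```

Emit:
{"api": "apply_moves", "payload": {
  "moves": [
    [[0, -0.0015, 0], 0],
    [[0, -0.001, 0], 0],
    [[0, -0.001, 0], 0],
    [[0, -0.001, 0], 0]
  ]
}}

```text
time_s: 9.62
tcp_pos: [0.593, 0.1192, 0.0777]
ee_rot: [[0.998, -0.061, 0.0], [-0.061, -0.998, -0.0], [0.0, 0.0, -1.0]]
wrist_force: [0.8, -3.1, 2.3]
gripper_width: 0.347
gripper_force: 1.8
```

Emit:
{"api": "apply_moves", "payload": {
  "moves": [
    [[0, -0.001, 0], 0],
    [[0, -0.001, 0], 0],
    [[0, -0.001, 0], 0]
  ]
}}

```text
time_s: 9.87
tcp_pos: [0.5932, 0.1224, 0.0774]
ee_rot: [[0.998, -0.061, 0.0], [-0.061, -0.998, 0.0], [0.0, -0.0, -1.0]]
wrist_force: [-1.5, -1.8, 0.2]
gripper_width: 0.345
gripper_force: 0.4
```

Emit:
{"api": "apply_moves", "payload": {
  "moves": [
    [[0, -0.001, 0], 0],
    [[0, -0.001, 0], 0],
    [[0, 0, 0], 0]
  ]
}}

```text
time_s: 10.12
tcp_pos: [0.5933, 0.1249, 0.0772]
ee_rot: [[0.998, -0.061, 0.0], [-0.061, -0.998, 0.001], [0.0, -0.001, -1.0]]
wrist_force: [-0.7, -0.6, 0.0]
gripper_width: 0.346
gripper_force: 0.0
```

Emit:
{"api": "apply_moves", "payload": {
  "moves": [
    [[0, -0.001, 0], 0],
    [[0, -0.001, 0], 0],
    [[0, 0, 0], 0]
  ]
}}

```text
time_s: 10.37
tcp_pos: [0.5935, 0.1267, 0.0775]
ee_rot: [[0.998, -0.061, 0.0], [-0.061, -0.998, 0.001], [0.0, -0.001, -1.0]]
wrist_force: [-0.7, 0.0, 0.9]
gripper_width: 0.345
gripper_force: 0.0
```

Run:
```python
from h import *
p=imaging.capture("wrist"); s=r.sense(); print(s["time_s"],s["tcp_pos"],s["wrist_force"])
g=cv2.cvtColor(p["frame"],cv2.COLOR_BGR2GRAY); g0=cv2.cvtColor(cv2.imread("pics/w4.png"),cv2.COLOR_BGR2GRAY)
n,_,st,ce=cv2.connectedComponentsWithStats((g[205:265]<50).astype(np.uint8))
for i in range(1,n):
    if 30<st[i,4]<600: print(st[i],np.round(ce[i]+[0,205],1),np.round(atz(p,(ce[i][0]/560,(ce[i][1]+205)/420),.059),4))
print("holes before at z.059", [240.5,220.6],[318.4,220.7])
cv2.imwrite("pics/w5.png",np.vstack([cv2.resize(a[180:340,200:360],None,fx=3,fy=3) for a in (g,)]))
cv2.imwrite("pics/w5.png",cv2.hconcat([cv2.resize(a[180:330,200:360],None,fx=2.4,fy=2.4) for a in (g0,g)]))
```

```text
10.4167 [0.59345478 0.126518   0.07755851] [-0.05321112 -0.38151007 -0.21921465]
[238  12  11  11  99] [242.8 222.1] [0.6142 0.1459 0.059 ]
[317  12  11  12  99] [322.2 222.4] [0.6113 0.1019 0.059 ]
[350  28  14  12 152] [356.5 238.7] [0.6004 0.0827 0.059 ]
[428  29   9  10  76] [431.7 238.6] [0.5976 0.0394 0.059 ]
[527  28  33   2  38] [544.6 233.1] [ 0.5964 -0.0289  0.059 ]
[228  43  23  17 321] [239.6 257.1] [0.5933 0.1497 0.059 ]
[309  43  24  17 321] [319.4 257.2] [0.5904 0.104  0.059 ]
[539  52  21   8 160] [549.5 260.6] [ 0.5784 -0.0352  0.059 ]
[350  55 102   5 438] [402.4 262.3] [0.584  0.0558 0.059 ]
holes before at z.059 [240.5, 220.6] [318.4, 220.7]
```

View pics/w5.png

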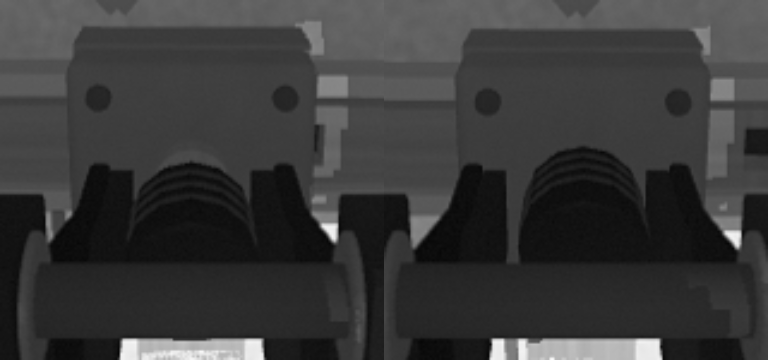

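On the right, the bronze collar under the knob, visible before, is now hidden, so the knob has dropped. The right finger is just touching the knob. I'll confirm by feel: a pin in its pocket should resist a small push.

Emit:
{"api": "apply_moves", "payload": {
  "moves": [
    [[0, -0.001, 0], 0],
    [[0, 0, 0], 0],
    [[0, 0, 0], 0]
  ]
}}

```text
time_s: 10.67
tcp_pos: [0.5935, 0.1272, 0.0776]
ee_rot: [[0.998, -0.061, 0.0], [-0.061, -0.998, 0.0], [0.0, -0.0, -1.0]]
wrist_force: [0.6, -0.3, 0.1]
gripper_width: 0.346
gripper_force: 0.0
```

Emit:
{"api": "apply_moves", "payload": {
  "moves": [
    [[0, -0.001, 0], 0],
    [[0, 0, 0], 0],
    [[0, 0, 0], 0]
  ]
}}

```text
time_s: 10.92
tcp_pos: [0.5935, 0.1278, 0.0775]
ee_rot: [[0.998, -0.061, -0.0], [-0.061, -0.998, -0.0], [-0.0, 0.0, -1.0]]
wrist_force: [0.3, -1.5, -0.6]
gripper_width: 0.343
gripper_force: 0.7
```

Emit:
{"api": "apply_moves", "payload": {
  "moves": [
    [[0, -0.001, 0], 0],
    [[0, 0, 0], 0],
    [[0, 0, 0], 0]
  ]
}}

```text
time_s: 11.17
tcp_pos: [0.5936, 0.129, 0.0776]
ee_rot: [[0.998, -0.061, -0.0], [-0.061, -0.998, -0.0], [-0.0, 0.0, -1.0]]
wrist_force: [-0.1, -1.5, 0.2]
gripper_width: 0.346
gripper_force: 1.0
```

Run:
```python
from h import *
p=imaging.capture("wrist"); s=r.sense(); print(s["tcp_pos"],s["wrist_force"])
g=cv2.cvtColor(p["frame"],cv2.COLOR_BGR2GRAY)
n,_,st,ce=cv2.connectedComponentsWithStats((g[205:265]<50).astype(np.uint8))
for i in range(1,n):
    if 80<st[i,4]<130: print(np.round(ce[i]+[0,205],1),np.round(atz(p,(ce[i][0]/560,(ce[i][1]+205)/420),.059),4))
# knob bottom far edge: column profile at knob centre; project predictions for plunger 0 and 8.5 mm
K=np.array(p["intrinsics"],float);R=np.array(p["orientation"]);e=np.array(p["eye"])
for h in(0,.0085):
    for y in(s["tcp_pos"][1]-.002,):
        q=np.array([s["tcp_pos"][0]+.013,y,.068+h]); uv,_=cv2.projectPoints((R.T@(q-e))[None],np.zeros(3),np.zeros(3),K,np.array(p["dist"],float)); print("pred",h,uv.ravel())
print(g[225:262,282].tolist())
w=cv2.cvtColor(cv2.imread("pics/w4.png"),cv2.COLOR_BGR2GRAY); print(w[225:262,280].tolist())
```

```text
[0.59353781 0.1289348  0.0775361 ] [ 0.12787242 -1.99475765  0.06144827]
[243.7 222.1] [0.6142 0.1477 0.059 ]
[323.1 222. ] [0.6115 0.1036 0.059 ]
pred 0 [281.94037333 238.5704662 ]
pred 0.0085 [282.08798098 244.40924834]
[62, 62, 61, 61, 62, 60, 60, 62, 60, 60, 59, 60, 60, 60, 61, 55, 22, 13, 22, 32, 24, 17, 19, 29, 30, 16, 13, 23, 35, 32, 16, 15, 13, 14, 15, 17, 16]
[62, 62, 60, 61, 60, 60, 62, 59, 60, 58, 60, 60, 60, 62, 64, 64, 64, 69, 74, 74, 74, 71, 50, 11, 15, 22, 34, 29, 14, 17, 24, 30, 23, 14, 15, 24, 33]
```

Emit:
{"api": "apply_moves", "payload": {
  "moves": [
    [[0, -0.001, 0], 0],
    [[0, 0, 0], 0],
    [[0, 0, 0], 0]
  ]
}}

```text
time_s: 11.47
tcp_pos: [0.5936, 0.1302, 0.0775]
ee_rot: [[0.998, -0.061, -0.0], [-0.061, -0.998, 0.0], [-0.0, -0.0, -1.0]]
wrist_force: [0.6, -1.9, 0.2]
gripper_width: 0.35
gripper_force: 0.9
```

Run:
```python
from h import *
p=imaging.capture("wrist"); s=r.sense(); print(s["tcp_pos"],s["wrist_force"])
K=np.array(p["intrinsics"],float);R=np.array(p["orientation"]);e=np.array(p["eye"])
t=np.array(s["tcp_pos"])
def pr(q,e): return cv2.projectPoints((R.T@(q-e))[None],np.zeros(3),np.zeros(3),K,np.array(p["dist"],float))[0].ravel()
t4=np.array([.59234,.1062,.08105])
print("w4 pred 12.5mm",pr(np.array([t4[0]+.013,t4[1],.0805]),e+t4-t),"obs edge ~247.5")
for h in(0,.0085): print("now pred",h,pr(np.array([t[0]+.013,t[1]-.002,.068+h]),e))
g=cv2.cvtColor(p["frame"],cv2.COLOR_BGR2GRAY); print("edge row",225+np.argmax(g[225:262,282]<40))
n,_,st,ce=cv2.connectedComponentsWithStats((g[205:265]<50).astype(np.uint8))
for i in range(1,n):
    if 80<st[i,4]<130: print(np.round(ce[i]+[0,205],1),np.round(atz(p,(ce[i][0]/560,(ce[i][1]+205)/420),.059),4))
```

```text
[0.59363255 0.13014997 0.07754811] [ 0.16217883 -1.85930909 -0.11657718]
w4 pred 12.5mm [278.17249789 244.97246539] obs edge ~247.5
now pred 0 [281.93318859 238.5492327 ]
now pred 0.0085 [282.07632523 244.38521655]
edge row 241
[243.7 222.1] [0.6143 0.1489 0.059 ]
[323.1 222.1] [0.6116 0.1049 0.059 ]
```

The observed edge row matches plunger ≈ 0 once the +2.5 px bias from the earlier view is removed. The push force is also down to carriage friction alone, so the pin is home. I'll back off, open the fingers and lift.

Emit:
{"api": "apply_moves", "payload": {
  "moves": [
    [[0, 0.002, 0], 0],
    [[0, 0, 0], 0],
    [[0, 0, 0], 0],
    [[0, 0, 0], 0],
    [[0, 0, 0], 0]
  ],
  "hand": 0.07
}}

```text
time_s: 11.93
tcp_pos: [0.5936, 0.1283, 0.0776]
ee_rot: [[0.998, -0.061, 0.0], [-0.061, -0.998, 0.0], [0.0, -0.0, -1.0]]
wrist_force: [-0.0, 0.5, 1.1]
gripper_width: 0.637
gripper_force: 0.0
```

Emit:
{"api": "apply_moves", "payload": {
  "moves": [
    [[0, 0, -0.01], 0],
    [[0, 0, -0.02], 0],
    [[0, 0, -0.03], 0],
    [[0, 0, -0.03], 0],
    [[0, 0, -0.02], 0]
  ]
}}

```text
time_s: 12.35
tcp_pos: [0.5947, 0.1284, 0.1917]
ee_rot: [[0.998, -0.061, 0.005], [-0.061, -0.998, 0.001], [0.005, -0.002, -1.0]]
wrist_force: [-0.3, -0.0, 0.3]
gripper_width: 0.801
gripper_force: 0.0
```

Run:
```python
from h import *
s=r.sense(); print(s["time_s"],s["tcp_pos"],s["wrist_force"],s["gripper_width"])
E_=[]
for c in("wrist","side","top"):
    p=imaging.capture(c)
    for n,z in dict(knob_top=.098,arrow=.018,stop=0).items():
        for d in models.place_of(p,n)[:1]:
            print(c,n,round(d["confidence"],2),np.round(atz(p,d["at"],z),4))
            if n=="knob_top" and d["confidence"]>.4: E_.append(ray(p,d["at"]))
A=sum(np.eye(3)-np.outer(d,d) for e,d in E_); b=sum((np.eye(3)-np.outer(d,d))@e for e,d in E_)
print("knob tri",np.linalg.solve(A,b),len(E_))
```

```text
12.35 [0.59471267 0.12841822 0.19165742] [-0.32412883 -0.02273199  0.2599192 ] 0.800710067416462
wrist knob_top 0.75 [0.5938 0.1268 0.098 ]
wrist arrow 0.58 [0.6477 0.1229 0.018 ]
wrist stop 0.7 [0.5909 0.1286 0.    ]
side knob_top 0.68 [0.6002 0.1416 0.098 ]
side arrow 0.45 [0.6462 0.1262 0.018 ]
side stop 0.68 [0.5964 0.1372 0.    ]
top knob_top 0.48 [0.5854 0.1167 0.098 ]
top stop 0.73 [0.5904 0.1248 0.    ]
knob tri [0.59282934 0.12189341 0.10622845] 3
```

Run:
```python
from h import *
q=imaging.capture("side"); s0=cv2.imread("pics/s0.png")
K=np.array(q["intrinsics"],float);R=np.array(q["orientation"]);e=np.array(q["eye"])
pr=lambda P: cv2.projectPoints((R.T@(np.array(P)-e))[None],np.zeros(3),np.zeros(3),K,np.array(q["dist"],float))[0].ravel()
for name,f,x,y in(("start",s0,.581,-.0535),("now",q["frame"],.5925,.1272)):
    g=cv2.cvtColor(f,cv2.COLOR_BGR2GRAY)
    for h in(0,.0085):
        a=pr([x,y+.013,.098+h]);b=pr([x,y-.013,.068+h]); print(name,h,"top far",a.round(1),"bottom near",b.round(1))
    c=int(round(b[0])); r0=int(a[1])-8
    for cc in(c-2,c,c+2): print(r0,cc,g[r0:r0+45,cc].tolist())
```

```text
start 0 top far [289.8 210.8] bottom near [290.7 229.6]
start 0.0085 top far [289.9 207.5] bottom near [290.8 226.3]
199 289 [193, 191, 176, 123, 77, 135, 179, 191, 192, 192, 191, 191, 132, 36, 38, 34, 36, 36, 38, 28, 10, 14, 22, 21, 19, 17, 14, 34, 29, 25, 62, 79, 73, 81, 146, 172, 171, 173, 164, 125, 79, 68, 66, 67, 64]
199 291 [196, 197, 188, 172, 155, 168, 191, 198, 197, 197, 198, 197, 135, 39, 38, 36, 33, 36, 42, 30, 14, 17, 29, 24, 19, 20, 23, 20, 24, 16, 60, 77, 74, 83, 145, 172, 170, 172, 163, 118, 75, 70, 70, 67, 65]
199 293 [153, 150, 136, 135, 139, 135, 152, 160, 159, 161, 166, 171, 124, 52, 35, 35, 34, 35, 36, 27, 14, 14, 24, 21, 20, 22, 16, 30, 24, 36, 66, 74, 68, 76, 143, 171, 171, 171, 161, 123, 81, 72, 71, 69, 66]
now 0 top far [287.3 168.3] bottom near [288.1 184.4]
now 0.0085 top far [287.4 165.2] bottom near [288.1 181.4]
157 286 [49, 49, 49, 50, 50, 52, 48, 44, 43, 40, 42, 31, 18, 20, 17, 16, 16, 13, 14, 24, 24, 22, 23, 24, 22, 24, 49, 80, 87, 79, 73, 71, 71, 73, 76, 76, 74, 73, 73, 73, 76, 77, 80, 81, 83]
157 288 [49, 52, 49, 48, 51, 49, 49, 50, 46, 42, 41, 33, 22, 22, 22, 22, 20, 20, 17, 22, 19, 17, 23, 24, 24, 22, 33, 72, 88, 82, 72, 70, 69, 73, 75, 74, 75, 74, 76, 72, 75, 79, 79, 77, 81]
157 290 [49, 48, 51, 49, 49, 47, 51, 49, 47, 47, 46, 38, 25, 25, 25, 26, 19, 19, 14, 23, 21, 23, 26, 23, 25, 23, 48, 77, 86, 77, 68, 72, 70, 71, 76, 76, 74, 74, 74, 75, 78, 80, 81, 80, 82]
```

The side view shows the knob's bottom edge at about row 183 and its collar about 3 rows tall. Both match plunger home; a raised plunger would show roughly 6 collar rows. Handing in.

```bash
python3 -c "
from station import r
print(r.finish_job())"
```

```text
the job is handed in; nothing more can be done
None
```

I slid the stop to the pocket at the arrow, let the spring drop the pin in, released the stop and handed the job in at about 12.6 s. The push force and the wrist and side pictures all indicate the plunger is home, but the hand-in returned no verdict.

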